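# File the failed drive

### The arm

A 7-joint arm with a two-finger parallel gripper is mounted at the origin on the work surface. World frame = base frame: x ahead of the robot, y to its left, z up, the work surface at z = 0. Lengths are in mm, angles in rad, forces in N, time in s.
With the tool pointing down it reaches from about 400 to 850 mm from the base axis. Payload 4.4 kg.
Tool frame: the origin (TCP) lies between the finger pads; the fingertips stand env.tip_extent ahead of it and the grasp point (between the pads) lies 6 mm ahead of it (env.tip_extent is the distance from the TCP to the fingertips, in mm); z points along the fingers, x is the direction in which the jaws open and shut, and the axes are right-handed (so a half turn about z gives the same grasp; the last joint's range is limited). The gripper opens to 94 mm and grips with 3 to 60 N. Pads are 16 mm wide; open, the fingers measure 119 mm over their backs; the gripper's body (75 mm by 177 mm) begins 78 mm behind the grasp point.
Start: joints at [1.199, 0.628, 0.038, 1.517, -0.027, 0.996, -0.02], TCP at [195.714, -619.85, 230.478] pointing down, gripper open.
Joint ranges: [-3.06, 3.06], [-0.37, 2.12], [-1.25, 1.32], [0.18, 2.47], [-1.1, 4.24], [0.23, 1.98], [-2.94, 2.94]. Speed limits (rad/s): [2.57, 2.57, 3.14, 3.14, 3.14, 3.14, 3.14].

### API

Orientations are given as a unit quaternion [x, y, z, w].
In Python, from cell import env gives the robot as it stands.
- The arm moves only by the tool send_rows, never from a script. Its argument "motion" is a list that holds one entry, the list of rows, each a list of 7 numbers: the shift along the world's x, y, z in units of 60 mm (1.0 is 60 mm), then the turn, a rotation vector about the world's x, y, z in units of 5 degrees (1.0 is 5 degrees), then the finger opening in mm, from 0 to 94. In form: [[[dx, dy, dz, wx, wy, wz, fingers], ...]]. A call has 1 to 5 rows; each row shifts and turns the commanded pose from where the row before left it; what a row does not reach is not made up. A row lasts 1/8 s, in which the tool goes at most 62.5 mm and 10.7 degrees, less where a joint would pass 70% of its speed; a pose out of reach is approached as far as the arm can. A call is refused whole if a number of a shift passes 1 or a number of a turn 1, either way. A call with a gripper value outside its range is refused whole. The fingers move at their own pace and stop on an object; "newtons" is the grip in N (left out, the last holds). Time passes only in rows, so rows that do not move let the fingers close. It gives the time, the measured TCP pose, the force and the opening at its end, in the units of the state.
- env.get_obs(): the state, without advancing time (a new reading comes with each control period).
- env.snapshot(name): name is "scene" or "top"; returns the picture (384x512x3 uint8, red, green, blue); there is no depth.
- env.get_calibration(name): a dict with "vfov" (degrees; the focal length in pixels is half the picture's height over the tangent of half this angle, whatever the lens; pixels are square), "cx", "cy" (the principal point, pixels), "extrinsics" (4x4, takes a point from world to camera coordinates). Camera axes: x right, y down, z forward; pixel columns grow to the right and rows downward; lengths in mm; the calibration is good to about 2 mm. A picture is of the moment at which its call begins. get_calibration takes no time and is no camera call.
- env.job_done(): hands the job in, once; it reports no verdict.
The state is a dict: "time_s": time; "q": joint angles; "qd": joint speeds; "joint_torque": joint torques, N m; "tcp_pos": TCP position; "ee_rot": TCP orientation; "force": force on the tool from outside, world axes, zero at the start; "moment": the same for the moment, N m; "grip_width": finger opening in mm.
Only numpy, scipy, OpenCV 4.12 (cv2) and the standard library are available. Lean on these libraries where they do the work, as an engineer would, in place of code of your own. Each camera call takes 0.05 s, during which the arm holds its last target. There are 200 camera calls.

### The job

One of the three blue drives on the green test cradle has failed: the one with the red lamp in front of it. Lay it flat in the parts drawer that stands open and push that drawer fully shut; if a heat sink lies on the failed drive, first lift it off and set it down upright on the blue mat. The drives are delicate, so never squeeze or knock one with more than 30 N, and leave the other drives, any heat sinks on them, the other drawers and everything else on the bench where they are.

Things in the scene. Friction and masses are not known exactly. Their poses are not given: they have to be found in the camera images.
- cradle: test cradle: fixed green board 130 x 250 x 10 mm, x from -125 to 5 mm. Origin: on the bench, mid-width, 5 mm inside the rear (+x) edge. Three lanes at y = -75, 0, 75 mm, each with a rail 14 mm wide and 8 mm high under the drive (drive centre x = -55 mm), a white connector 10 x 30 mm behind it (x = -4 mm, top 24 mm above the bench) and a lamp in front (x = -112 mm)
- lamp_red: the red status lamp, 18 mm across and 16 mm high, fixed on the board in front of the failed drive (the other two lanes have green lamps). Origin: centre of its underside, 10 mm above the bench; its axes are parallel to the cradle's, the failed drive's centre is about 57 mm from it along +x
- ssd_a: solid-state drive in a blue metal shell with a white label on top, 80 x 24 x 12 mm (x, y, z), 60 g; one of three alike, each lying on a rail of the test cradle, its underside 18 mm above the bench. Origin: centre of its underside; x along its length, z up
- ssd_b: solid-state drive in a blue metal shell with a white label on top, 80 x 24 x 12 mm (x, y, z), 60 g; one of three alike, each lying on a rail of the test cradle, its underside 18 mm above the bench. Origin: centre of its underside; x along its length, z up
- ssd_c: solid-state drive in a blue metal shell with a white label on top, 80 x 24 x 12 mm (x, y, z), 60 g; one of three alike, each lying on a rail of the test cradle, its underside 18 mm above the bench. Origin: centre of its underside; x along its length, z up
- sink_silver: silver finned heat sink, 60 x 40 x 28 mm (x, y, z), 110 g, lying flat and centred within a few mm on top of one of the drives (its underside 30 mm above the bench). Origin: centre of its underside; x along its length and fins, z up
- sink_black: black finned heat sink, 60 x 40 x 28 mm (x, y, z), 110 g, lying flat and centred within a few mm on top of one of the drives (its underside 30 mm above the bench). Origin: centre of its underside; x along its length and fins, z up
- mat: blue bench mat, fixed, 100 x 120 x 3 mm (x, y, z), in front of the cradle. Origin: centre of its underside
- drawer_a (a joint): opening in m of one of three alike clear-fronted parts drawers side by side in the white drawer rack, 0 fully shut, about 0.1 to 0.115 when standing open (it slides out along the rack's -x, towards the robot); needs about 2 N to slide
- drawer_a_floor (a point): middle of drawer a's inner floor, on its surface, 13 mm above the bench, moving with it. Inside: 154 mm (x) by 87 mm (y), side walls 3 mm thick, 43 mm high; front panel rises 53 mm above the floor. Of a drawer open by d, only the first d - 7 mm behind the front panel is clear above; the rest is under the rack's roof (top 72 mm above the bench). x into the rack, y across, z up
- drawer_a_pull (a point): middle of the outer face of the black pull on drawer a's front, about 44 mm above the bench; the pull is 44 mm wide, 16 mm high and stands 12 mm out of the front panel. 96 mm towards -x from the middle of the drawer
- drawer_b (a joint): opening in m of one of three alike clear-fronted parts drawers side by side in the white drawer rack, 0 fully shut, about 0.1 to 0.115 when standing open (it slides out along the rack's -x, towards the robot); needs about 2 N to slide
- drawer_b_floor (a point): middle of drawer b's inner floor, on its surface, 13 mm above the bench, moving with it. Inside: 154 mm (x) by 87 mm (y), side walls 3 mm thick, 43 mm high; front panel rises 53 mm above the floor. Of a drawer open by d, only the first d - 7 mm behind the front panel is clear above; the rest is under the rack's roof (top 72 mm above the bench). x into the rack, y across, z up
- drawer_b_pull (a point): middle of the outer face of the black pull on drawer b's front, about 44 mm above the bench; the pull is 44 mm wide, 16 mm high and stands 12 mm out of the front panel. 96 mm towards -x from the middle of the drawer
- drawer_c (a joint): opening in m of one of three alike clear-fronted parts drawers side by side in the white drawer rack, 0 fully shut, about 0.1 to 0.115 when standing open (it slides out along the rack's -x, towards the robot); needs about 2 N to slide
- drawer_c_floor (a point): middle of drawer c's inner floor, on its surface, 13 mm above the bench, moving with it. Inside: 154 mm (x) by 87 mm (y), side walls 3 mm thick, 43 mm high; front panel rises 53 mm above the floor. Of a drawer open by d, only the first d - 7 mm behind the front panel is clear above; the rest is under the rack's roof (top 72 mm above the bench). x into the rack, y across, z up
- drawer_c_pull (a point): middle of the outer face of the black pull on drawer c's front, about 44 mm above the bench; the pull is 44 mm wide, 16 mm high and stands 12 mm out of the front panel. 96 mm towards -x from the middle of the drawer
- bottle: bystander: white bottle with a blue cap, 42 mm across, 120 mm high, behind the cradle. Origin: centre of its underside
- disk: bystander: silver 2.5 inch hard disk, 70 x 100 x 9.5 mm, lying on the roof of the drawer rack. Origin: centre of its underside
- jar: bystander: clear jar with a yellow cap, 36 mm across, 45 mm high, beside the mat. Origin: centre of its underside
- driver: bystander: orange-handled screwdriver 140 mm long lying between cradle and rack, its handle to -x
- carton: bystander: small carton 50 x 70 x 35 mm at the back. Origin: centre of its underside
- tin: bystander: tin with a yellow label, 56 mm across, 50 mm high, standing on the roof of the drawer rack. Origin: centre of its underside

How it is judged (in metres and radians):
At the end, for the whole second after the job is handed in: The red-lamp drive lies flat, at rest in the drawer that stood open, that drawer shut within 5 mm. Other drives within 20 mm of their starts, other drawers within 10 mm of shut. Each heat sink within 20 mm of its start, or (if it lay on that drive) upright, its centre 5 mm inside the mat's edge (((x of ssd_a in the frame of drawer_a_floor between -0.08 and 0.08 m and y of ssd_a in the frame of drawer_a_floor between -0.045 and 0.045 m and z of ssd_a in the frame of drawer_a_floor between -0.004 and 0.008 m and angle between ssd_a's own z axis and vertical below 0.15 rad and linear speed of ssd_a below 0.02 m/s and distance of each of ssd_b, ssd_c from where it was at the start of the episode below 0.02 m and (y of ssd_b in the frame of lamp_red above 0.045 m or y of ssd_b in the frame of lamp_red below -0.045 m) and (y of ssd_c in the frame of lamp_red above 0.045 m or y of ssd_c in the frame of lamp_red below -0.045 m)) or (x of ssd_b in the frame of drawer_a_floor between -0.08 and 0.08 m and y of ssd_b in the frame of drawer_a_floor between -0.045 and 0.045 m and z of ssd_b in the frame of drawer_a_floor between -0.004 and 0.008 m and angle between ssd_b's own z axis and vertical below 0.15 rad and linear speed of ssd_b below 0.02 m/s and distance of each of ssd_a, ssd_c from where it was at the start of the episode below 0.02 m and (y of ssd_a in the frame of lamp_red above 0.045 m or y of ssd_a in the frame of lamp_red below -0.045 m) and (y of ssd_c in the frame of lamp_red above 0.045 m or y of ssd_c in the frame of lamp_red below -0.045 m)) or (x of ssd_c in the frame of drawer_a_floor between -0.08 and 0.08 m and y of ssd_c in the frame of drawer_a_floor between -0.045 and 0.045 m and z of ssd_c in the frame of drawer_a_floor between -0.004 and 0.008 m and angle between ssd_c's own z axis and vertical below 0.15 rad and linear speed of ssd_c below 0.02 m/s and distance of each of ssd_a, ssd_b from where it was at the start of the episode below 0.02 m and (y of ssd_a in the frame of lamp_red above 0.045 m or y of ssd_a in the frame of lamp_red below -0.045 m) and (y of ssd_b in the frame of lamp_red above 0.045 m or y of ssd_b in the frame of lamp_red below -0.045 m))) and (distance of sink_silver from where it was at the start of the episode below 0.02 m or (x of sink_silver in the frame of mat between -0.045 and 0.045 m and y of sink_silver in the frame of mat between -0.055 and 0.055 m and z of sink_silver in the frame of mat below 0.008 m and angle between sink_silver's own z axis and vertical below 0.15 rad and linear speed of sink_silver below 0.02 m/s)) and (distance of sink_black from where it was at the start of the episode below 0.02 m or (x of sink_black in the frame of mat between -0.045 and 0.045 m and y of sink_black in the frame of mat between -0.055 and 0.055 m and z of sink_black in the frame of mat below 0.008 m and angle between sink_black's own z axis and vertical below 0.15 rad and linear speed of sink_black below 0.02 m/s)) and value of joint drawer_a below 0.005 m and value of joint each of drawer_b, drawer_c below 0.01 m); the robot touches nothing.
It fails at once if a drive is squeezed, pressed or knocked with more than 30 N (contact force between any of ssd_a, ssd_b, ssd_c and anything else above 30 N).
It fails at once if a drive that has a green lamp, or a heat sink lying on such a drive, is moved 20 mm or more ((distance of ssd_a from where it was at the start of the episode between 0.02 and 0.03 m and (y of ssd_a in the frame of lamp_red above 0.045 m or y of ssd_a in the frame of lamp_red below -0.045 m)) or (distance of ssd_b from where it was at the start of the episode between 0.02 and 0.03 m and (y of ssd_b in the frame of lamp_red above 0.045 m or y of ssd_b in the frame of lamp_red below -0.045 m)) or (distance of ssd_c from where it was at the start of the episode between 0.02 and 0.03 m and (y of ssd_c in the frame of lamp_red above 0.045 m or y of ssd_c in the frame of lamp_red below -0.045 m)) or (distance of sink_silver from where it was at the start of the episode between 0.02 and 0.03 m and (y of sink_silver in the frame of lamp_red above 0.045 m or y of sink_silver in the frame of lamp_red below -0.045 m)) or (distance of sink_black from where it was at the start of the episode between 0.02 and 0.03 m and (y of sink_black in the frame of lamp_red above 0.045 m or y of sink_black in the frame of lamp_red below -0.045 m))).
It fails at once if a bystander (bottle, disk, jar, screwdriver, carton or tin) is moved more than 30 mm (distance of any of bottle, disk, jar, driver, carton, tin from where it was at the start of the episode above 0.03 m).
It also fails if it takes over 72 s, if anything falls off the work surface, if the arm or the gripper's body presses on something with over 40 N, if the wrist force passes 120 N, or if a joint passes its speed limit or range.

## Working session

There is one attempt and no reset: what is moved stays moved. The work goes in short steps, Python scripts to look and compute and a tool call to move; the robot and the scene stay as the last step left them, time stands still between calls to the robot, and variables do not carry over. Pictures are saved under pics/ and viewed, about 8 in all and at most 12, crops included, and the job is handed in when it is done.

Besides the shell and the picture viewer there is one more tool, called after ">>>" as name([rows], argument=value, ...), one row to a line, values as JSON. send_rows: Moves the arm, as the interface text tells. Its arguments: {"type":"object","properties":{"motion":{"type":"array"},"newtons":{"type":"number"}},"required":["motion"]}

```bash
mkdir -p pics
python3 - <<'E'
from cell import env
import cv2,json
for n in("scene","top"):
    im=env.snapshot(n); cv2.imwrite(f"pics/{n}0.png",im[:,:,::-1])
    c=env.get_calibration(n);print(n,c)
o=env.get_obs();print({k:o[k] for k in("time_s","tcp_pos","ee_rot","grip_width","force")},env.tip_extent)
E
```

```text
scene {'vfov': 55.484751100820965, 'cx': 250.7803078377869, 'cy': 196.75230545655262, 'extrinsics': array([[-5.43758034e-01,  8.39198565e-01,  8.54214007e-03,
         3.06024166e+02],
       [ 6.51022928e-01,  4.28209345e-01, -6.26742294e-01,
        -3.22792290e+02],
       [-5.29619058e-01, -3.35235029e-01, -7.79179779e-01,
         1.15594107e+03],
       [ 0.00000000e+00,  0.00000000e+00,  0.00000000e+00,
         1.00000000e+00]])}
top {'vfov': 49.51954501792348, 'cx': 253.6317779437385, 'cy': 186.38928184187864, 'extrinsics': array([[-1.97948597e-02, -9.99699650e-01,  1.44489871e-02,
        -3.05906456e+00],
       [-9.85175042e-01,  1.70400232e-02, -1.70703763e-01,
         6.01145483e+02],
       [ 1.70406281e-01, -1.76138385e-02, -9.85216449e-01,
         1.12140783e+03],
       [ 0.00000000e+00,  0.00000000e+00,  0.00000000e+00,
         1.00000000e+00]])}
{'time_s': 0.1, 'tcp_pos': array([ 195.56115192, -619.32972497,  229.67378894]), 'ee_rot': array([ 8.06545796e-01, -5.91171068e-01, -6.47917121e-04, -4.76619808e-04]), 'grip_width': 94.21186761703451, 'force': array([-0.5918946 ,  0.16167832,  0.04539944])} 25.0
```

View pics/scene0.png

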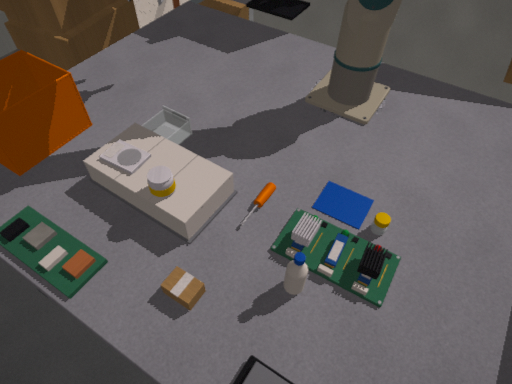

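View pics/top0.png

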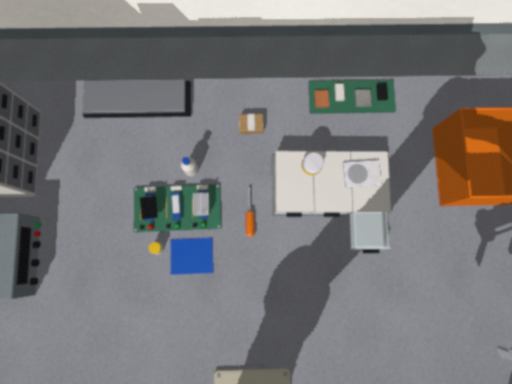

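The red lamp is at about (151,227) in the top view, in front of the left drive that carries the black sink. The open drawer is the rightmost one, with its pull near (371,251). The mat is at about (192,256). I'll enlarge these areas.

Run:
```python
import cv2
t=cv2.imread("pics/top0.png")
a=cv2.resize(t[175:285,125:235],None,fx=5,fy=5,interpolation=2)
b=cv2.resize(t[140:260,265:400],None,fx=5,fy=5,interpolation=2)
cv2.imwrite("pics/a.png",a);cv2.imwrite("pics/b.png",b)
```

```text
(no output)
```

View pics/a.png

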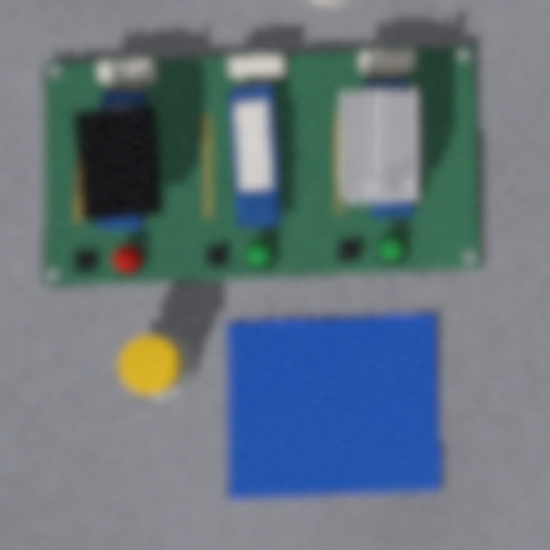

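View pics/b.png

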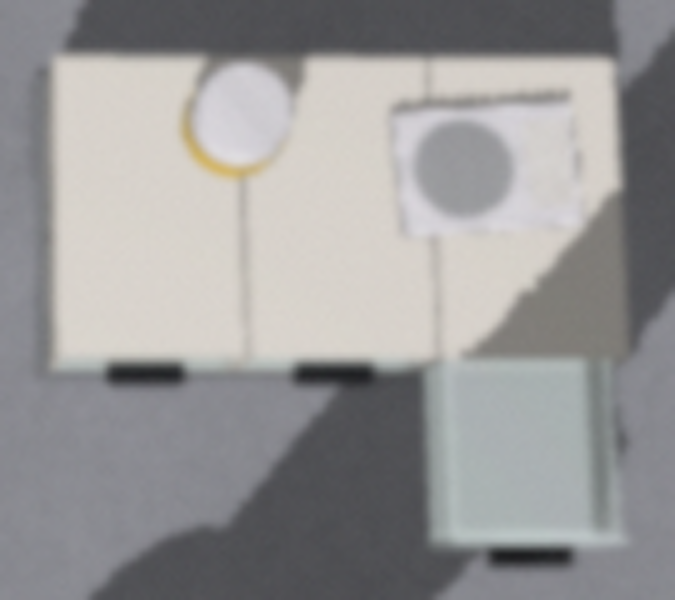

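```bash
cat > h.py <<'E'
import numpy as np
from cell import env
def bp(n,uv,z):
    c=env.get_calibration(n);E=np.array(c["extrinsics"]);f=192/np.tan(np.radians(c["vfov"]/2))
    d=E[:3,:3].T@np.array([(uv[0]-c["cx"])/f,(uv[1]-c["cy"])/f,1]);o=-E[:3,:3].T@E[:3,3]
    return o+d*(z-o[2])/d[2]
def px(n,p):
    c=env.get_calibration(n);E=np.array(c["extrinsics"]);f=192/np.tan(np.radians(c["vfov"]/2))
    q=E[:3,:3]@np.array(p)+E[:3,3];return q[:2]/q[2]*f+[c["cx"],c["cy"]]
E
python3 - <<'E'
from h import *
P=lambda off,L,z:np.array([bp("top",((u+.5)/5-.5+off[0],(v+.5)/5-.5+off[1]),z) for u,v in L])
def show(n,M):
    print(n,M[:,:2].round(0).tolist(),"mean",M.mean(0).round(1)[:2],"sides",[round(float(np.linalg.norm(M[i]-M[i-1])),1) for i in range(len(M))],
     "ang",np.degrees(np.arctan2(*(M[0]-M[-1])[[1,0]])).round(1),np.degrees(np.arctan2(*(M[0]-M[1])[[1,0]])).round(1))
A=(125,175);B=(265,140)
show("board",P(A,[(45,62),(477,40),(482,265),(45,285)],10))
show("sink",P(A,[(78,115),(156,106),(160,213),(85,220)],58))
show("silver",P(A,[(338,92),(422,87),(421,204),(338,203)],58))
show("drv mid",P(A,[(232,90),(273,86),(279,224),(237,227)],30))
show("mat",P(A,[(228,320),(438,313),(441,489),(229,498)],3))
print("lamps",P(A,[(128,258),(260,250),(391,245)],26)[:,:2].round(1).tolist())
print("faildrv front/back",P(A,[(122,227)],30).round(0).tolist(),P(A,[(122,95)],30).round(0).tolist())
print("conn",P(A,[(126,71),(257,66),(387,62)],24)[:,:2].round(1).tolist())
show("roof",P(B,[(50,58),(615,55),(625,357),(50,362)],72))
print("panel",P(B,[(430,545),(627,543)],66)[:,:2].round(1).tolist(),"pulls",P(B,[(146,367),(333,367),(530,550)],52)[:,:2].round(1).tolist())
print("jar",P(A,[(150,365)],45).round(0))
E
```

```text
board [[612.0, 334.0], [621.0, 83.0], [490.0, 81.0], [483.0, 330.0]] mean [551.7 207. ] sides [129.3, 251.1, 131.2, 249.3] ang 1.7 92.0
sink [[574.0, 302.0], [578.0, 259.0], [518.0, 255.0], [515.0, 296.0]] mean [546.3 278. ] sides [58.8, 43.3, 59.8, 41.2] ang 5.3 95.7
silver [[584.0, 158.0], [586.0, 111.0], [521.0, 111.0], [522.0, 157.0]] mean [553.3 134.3] sides [62.1, 46.8, 65.5, 45.8] ang 0.3 92.5
drv mid [[591.0, 222.0], [593.0, 198.0], [514.0, 194.0], [512.0, 218.0]] mean [552.4 208. ] sides [78.5, 23.4, 79.1, 23.7] ang 2.9 94.7
mat [[462.0, 227.0], [463.0, 107.0], [364.0, 105.0], [362.0, 225.0]] mean [412.8 166.1] sides [100.0, 120.2, 99.1, 119.7] ang 1.1 90.8
lamps [[496.4, 279.6], [499.5, 205.3], [501.0, 131.4]]
faildrv front/back [[514.0, 282.0, 30.0]] [[589.0, 284.0, 30.0]]
conn [[603.9, 283.6], [605.5, 208.6], [606.6, 134.0]]
roof [[697.0, -75.0], [693.0, -394.0], [522.0, -387.0], [525.0, -70.0]] mean [ 609.5 -231.4] sides [171.7, 319.4, 171.4, 317.0] ang -1.6 89.4
panel [[422.1, -274.5], [421.1, -382.3]] pulls [[523.7, -124.8], [521.7, -229.4], [418.6, -333.1]]
jar [[436. 262.  45.]]
```

Measurements agree with the given sizes:

| Item | Position (mm) |
|---|---|
| Failed drive | about (553, 281) |
| Black sink | about (546, 278), yaw about 5° |
| Mat | (413, 166) |
| Open drawer centreline | y ≈ -332 |

I'll head for the sink.

>>> send_rows([
  [[0.6,0.8,0,0,0,-0.5,70],[0.6,0.8,0,0,0,-0.5,70],[0.6,0.8,0,0,0,-0.5,70],[0.6,0.8,0,0,0,-0.5,70],[0.6,0.8,0,0,0,-0.5,70]],
], newtons=15)

```text
time_s: 0.72
tcp_pos: [376.6, -378.1, 230.3]
ee_rot: [0.737, -0.676, -0.0, -0.0]
force: [0.7, -0.6, 0.4]
grip_width: 70.0
```

>>> send_rows([
  [[0.25,1,0,0,0,0,70],[0.25,1,0,0,0,0,70],[0.25,1,0,0,0,0,70],[0.25,1,0,0,0,0,70],[0.25,1,0,0,0,0,70]],
])

```text
time_s: 1.35
tcp_pos: [450.9, -77.9, 230.5]
ee_rot: [0.737, -0.676, 0.0, -0.0]
force: [0.3, -0.6, 0.3]
grip_width: 69.4
```

>>> send_rows([
  [[0.25,1,0,0,0,0,70],[0.25,1,0,0,0,0,70],[0.25,1,0,0,0,0,70],[0.25,1,0,0,0,0,70],[0,0,0,0,0,0,70]],
])

```text
time_s: 1.98
tcp_pos: [510.6, 166.5, 230.0]
ee_rot: [0.74, -0.672, -0.001, -0.001]
force: [-1.2, -1.4, -0.7]
grip_width: 70.6
```

>>> send_rows([
  [[0.3,0.93,0,0,0,0,66],[0.29,0.93,0,0,0,0,66],[0,0,-1,0,0,0,66],[0,0,-0.5,0,0,0,66],[0,0,0,0,0,0,66]],
])

```text
time_s: 2.6
tcp_pos: [544.3, 269.5, 137.9]
ee_rot: [0.737, -0.676, -0.001, 0.003]
force: [0.2, -0.1, 1.0]
grip_width: 66.1
```

Run:
```python
from h import *
import cv2
ims=[]
o=env.get_obs();T=o["tcp_pos"];print(T,o["ee_rot"])
for n,x0,y0 in(("top",90,150),("scene",270,150)):
    im=env.snapshot(n)[:,:,::-1].copy()
    ims.append(cv2.resize(im[y0:y0+150,x0:x0+130],None,fx=3,fy=4 if 0 else 3,interpolation=2))
    print(n,"tip px",px(n,T-[0,0,25]))
cv2.imwrite("pics/c.png",np.hstack(ims))
```

```text
[544.31285032 269.54708263 137.93692726] [ 0.73705739 -0.67582232 -0.00074103  0.00316794]
top tip px [146.85507792 205.42566471]
scene tip px [376.40923092 237.11156485]
```

View pics/c.png

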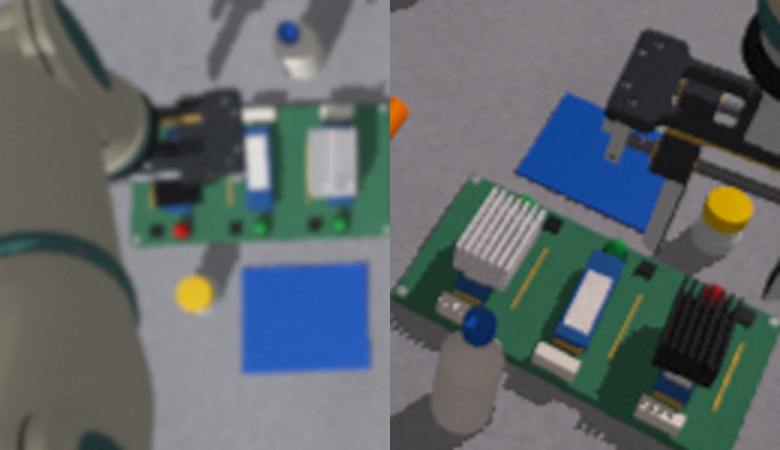

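The top view shows the gripper above the black sink. The scene view shows the fingertips near crop (610,155) and (650,240), but I predicted (708,261) for their middle. I'll check the projections before going down.

Run:
```python
from h import *
import cv2
o=env.get_obs();T=o["tcp_pos"];print(o["time_s"],T,o["ee_rot"],o["grip_width"])
L={"lamp":(496.4,279.6,26),"sinktop":(546,278,58),"matc":(413,166,3),"jar":(436,262,45)}
for k in L: print(k,px("scene",L[k]).round(1),px("top",L[k]).round(1))
j=np.array([np.cos(np.radians(-85)),np.sin(np.radians(-85)),0])
for s in(-33,33):
  for n in("scene","top"):
    print(s,n,px(n,T-[0,0,25]+j*s).round(1),px(n,T+[0,0,75]+j*s).round(1))
ims=[]
for n,x0,y0 in(("top",90,130),("scene",270,110)):
    im=env.snapshot(n)[:,:,::-1].copy()
    for s in(-33,33):
        q=px(n,T-[0,0,25]+j*s); cv2.circle(im,tuple(int(round(v)) for v in q),1,(255,0,255),-1)
    ims.append(cv2.resize(im[y0:y0+150,x0:x0+130],None,fx=3,fy=3,interpolation=2))
cv2.imwrite("pics/d.png",np.hstack(ims))
```

```text
2.7 [546.7868274  271.01529831 141.20622411] [ 7.37009257e-01 -6.75882541e-01  3.06992127e-04 -2.27575106e-04] 66.11767804071465
lamp [377.8 245.4] [150.2 226.2]
sinktop [372.5 254.6] [148.5 207.4]
matc [342.4 203.1] [191.4 255.4]
jar [382.4 217.3] [154.5 247.5]
-33 scene [394.7 244.6] [414.  212.6]
-33 top [133.4 205.7] [122.1 200.4]
33 scene [360.1 230.5] [374.4 197.7]
33 top [158.6 203. ] [149.8 197.6]
```

View pics/d.png

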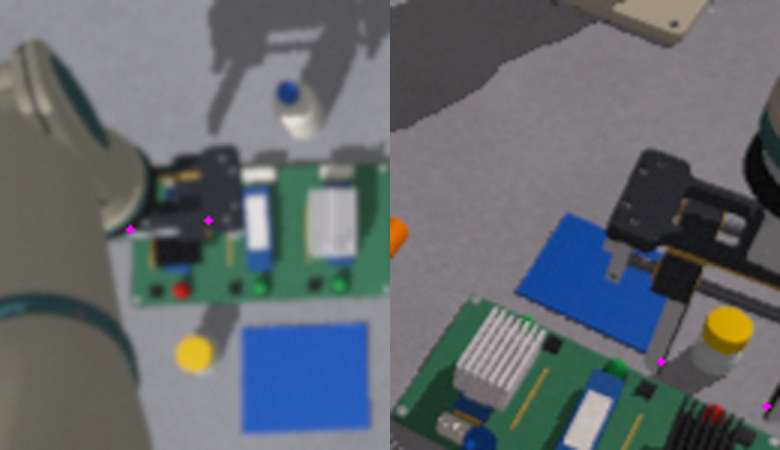

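The fingertips match the projection: the magenta dots sit on the tips, and the earlier mismatch was my misreading. The tool is 7 mm short in y. I'll correct that, descend and grip.

>>> send_rows([
  [[0,0.11,-0.5,0,0,0,66],[0,0,-0.5,0,0,0,66],[0,0,-0.3,0,0,0,66],[0,0,0,0,0,0,66],[0,0,0,0,0,0,66]],
])

```text
time_s: 3.42
tcp_pos: [547.1, 278.6, 63.7]
ee_rot: [0.737, -0.676, 0.0, -0.001]
force: [-0.0, -0.1, 0.1]
grip_width: 65.8
```

>>> send_rows([
  [[0,0,-0.08,0,0,0,55],[0,0,0,0,0,0,48],[0,0,0,0,0,0,44],[0,0,0,0,0,0,35],[0,0,0,0,0,0,35]],
])

```text
time_s: 4.05
tcp_pos: [546.2, 278.9, 57.9]
ee_rot: [0.737, -0.675, -0.0, -0.0]
force: [0.1, 0.8, 1.5]
grip_width: 39.8
```

>>> send_rows([
  [[0,0,0,0,0,0,35],[0,0,0,0,0,0,35],[0,0,0.2,0,0,0,35],[0,0,0.3,0,0,0,35],[0,0,0,0,0,0,35]],
])

```text
time_s: 4.68
tcp_pos: [547.5, 278.6, 89.8]
ee_rot: [0.737, -0.676, 0.001, -0.002]
force: [-0.3, 1.1, -1.3]
grip_width: 39.8
```

>>> send_rows([
  [[0,0,0.5,0,0,0,35],[-0.56,-0.47,0,0,0,0,35],[-0.56,-0.47,0,0,0,0,35],[-0.56,-0.47,0,0,0,0,35],[-0.56,-0.47,0,0,0,0,35]],
])

```text
time_s: 5.3
tcp_pos: [410.7, 164.5, 117.9]
ee_rot: [0.737, -0.676, 0.0, -0.0]
force: [0.2, -0.9, -1.2]
grip_width: 39.9
```

>>> send_rows([
  [[0,0,0,0,0,0,35],[0,0,-0.5,0,0,0,35],[0,0,-0.5,0,0,0,35],[0,0,-0.25,0,0,0,35],[0,0,0,0,0,0,35]],
])

```text
time_s: 5.92
tcp_pos: [412.8, 166.3, 42.7]
ee_rot: [0.738, -0.675, -0.001, 0.001]
force: [-0.3, 0.2, -0.6]
grip_width: 40.2
```

>>> send_rows([
  [[0,0,-0.12,0,0,0,35],[0,0,-0.06,0,0,0,35],[0,0,0,0,0,0,35],[0,0,0,0,0,0,35]],
])

```text
time_s: 6.42
tcp_pos: [409.9, 164.7, 35.3]
ee_rot: [0.738, -0.675, -0.002, 0.005]
force: [-0.2, 0.0, -0.9]
grip_width: 40.0
```

>>> send_rows([
  [[0,0,-0.03,0,0,0,35],[0,0,0,0,0,0,35]],
])

```text
time_s: 6.68
tcp_pos: [409.5, 164.6, 33.1]
ee_rot: [0.738, -0.675, -0.002, 0.005]
force: [-0.4, -0.4, -1.0]
grip_width: 39.9
```

>>> send_rows([
  [[0,0,-0.04,0,0,0,35],[0,0,0,0,0,0,35]],
])

```text
time_s: 6.92
tcp_pos: [409.5, 164.7, 30.8]
ee_rot: [0.738, -0.675, -0.002, 0.005]
force: [-0.3, 0.8, 1.5]
grip_width: 40.0
```

>>> send_rows([
  [[0,0,0,0,0,0,46],[0,0,0,0,0,0,60],[0,0,0,0,0,0,60],[0,0,0.5,0,0,0,60],[0,0,1,0,0,0,60]],
])

```text
time_s: 7.55
tcp_pos: [408.1, 164.0, 120.3]
ee_rot: [0.738, -0.675, -0.003, 0.007]
force: [1.5, 0.1, -0.0]
grip_width: 60.2
```

>>> send_rows([
  [[0,0,0.3,0,0,-0.6,45],[0.6,0.48,0,0,0,0,45],[0.6,0.48,0,0,0,0,45],[0.6,0.48,0,0,0,0,45],[0.6,0.48,0,0,0,0,45]],
])

```text
time_s: 8.18
tcp_pos: [554.5, 280.4, 138.7]
ee_rot: [0.72, -0.694, -0.002, 0.005]
force: [0.4, -0.2, -0.6]
grip_width: 44.7
```

>>> send_rows([
  [[0,0,0,0,0,0,45],[0,0,0,0,0,0,45]],
])

```text
time_s: 8.43
tcp_pos: [552.3, 278.9, 138.1]
ee_rot: [0.72, -0.694, -0.002, 0.006]
force: [-0.6, -0.2, 0.1]
grip_width: 44.9
```

Run:
```python
from h import *
import cv2
o=env.get_obs();print(o["time_s"],o["tcp_pos"],o["ee_rot"])
ims=[]
for n,x0,y0 in(("top",110,150),("scene",270,170)):
    im=env.snapshot(n)[:,:,::-1].copy()
    ims.append(cv2.resize(im[y0:y0+130,x0:x0+130],None,fx=3,fy=3,interpolation=2))
cv2.imwrite("pics/e.png",np.hstack(ims))
print(px("scene",(553,281.5,30)))
```

```text
8.425 [552.32989648 278.8556377  138.12140926] [ 0.71973663 -0.6942163  -0.00244397  0.00607787]
[369.21990726 264.81466127]
```

View pics/e.png

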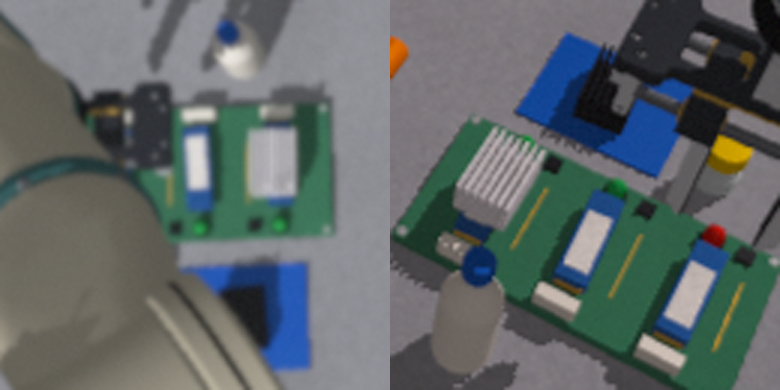

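The scene view shows the black sink standing upright on the mat at crop (603,100). The failed drive is exposed, centred near crop (694,290), which is about y 282–284 and agrees with the lane. I'll descend to it.

>>> send_rows([
  [[0,0.06,-0.5,0,0,0,45],[0,0,-0.5,0,0,0,45],[0,0,-0.4,0,0,0,45],[0,0,0,0,0,0,45],[0,0,0,0,0,0,45]],
], newtons=10)

```text
time_s: 9.15
tcp_pos: [553.8, 283.3, 55.8]
ee_rot: [0.72, -0.694, -0.002, 0.004]
force: [0.0, -0.5, 0.5]
grip_width: 44.6
```

>>> send_rows([
  [[0,0,-0.1,0,0,0,45],[0,0,-0.09,0,0,0,45],[0,0,0,0,0,0,45],[0,0,0,0,0,0,45]],
])

```text
time_s: 9.65
tcp_pos: [553.5, 283.4, 43.4]
ee_rot: [0.72, -0.694, -0.002, 0.005]
force: [-0.1, -0.0, 0.6]
grip_width: 44.9
```

>>> send_rows([
  [[0,0,0,0,0,0,38],[0,0,0,0,0,0,33],[0,0,0,0,0,0,29],[0,0,0,0,0,0,27],[0,0,0,0,0,0,25]],
])

```text
time_s: 10.28
tcp_pos: [553.5, 283.5, 43.4]
ee_rot: [0.72, -0.694, -0.002, 0.005]
force: [-0.4, -0.1, 0.4]
grip_width: 25.5
```

>>> send_rows([
  [[0,0,0,0,0,0,23],[0,0,0,0,0,0,20],[0,0,0,0,0,0,20],[0,0,0.15,0,0,0,20],[0,0,0.3,0,0,0,20]],
])

```text
time_s: 10.9
tcp_pos: [553.0, 283.0, 70.7]
ee_rot: [0.72, -0.694, -0.002, 0.006]
force: [-0.4, 0.8, -0.2]
grip_width: 23.9
```

>>> send_rows([
  [[0,0,0.6,0,0,0,20],[0,0,0.8,0,0,0,20],[-0.05,-0.4,0.5,0,0,0,20],[-0.1,-0.8,0.1,0,0,0,20],[-0.1,-0.8,0,0,0,0,20]],
])

```text
time_s: 11.52
tcp_pos: [539.0, 162.5, 192.7]
ee_rot: [0.72, -0.694, -0.001, 0.003]
force: [0.1, -0.0, -0.9]
grip_width: 24.1
```

>>> send_rows([
  [[-0.1,-0.8,0,0,0,-0.12,20],[-0.1,-0.8,0,0,0,-0.12,20],[-0.1,-0.8,0,0,0,-0.12,20],[-0.1,-0.8,0,0,0,-0.12,20],[-0.1,-0.8,0,0,0,-0.12,20]],
])

```text
time_s: 12.15
tcp_pos: [508.5, -78.2, 191.8]
ee_rot: [-0.701, 0.713, 0.001, -0.004]
force: [0.1, 0.3, -0.8]
grip_width: 24.2
```

>>> send_rows([
  [[-0.1,-0.8,0,0,0,0,20],[-0.1,-0.8,0,0,0,0,20],[-0.1,-0.8,0,0,0,0,20],[-0.1,-0.8,0,0,0,0,20],[0,0,0,0,0,0,20]],
])

```text
time_s: 12.78
tcp_pos: [483.0, -273.8, 191.3]
ee_rot: [-0.698, 0.716, 0.001, -0.006]
force: [-0.3, 0.8, 0.1]
grip_width: 24.0
```

>>> send_rows([
  [[-0.07,-0.5,0,0,0,0,20],[-0.07,-0.47,-0.3,0,0,0,20],[0,0,-0.6,0,0,0,20],[0,0,-0.45,0,0,0,20],[0,0,0,0,0,0,20]],
])

```text
time_s: 13.4
tcp_pos: [475.4, -325.2, 108.6]
ee_rot: [-0.702, 0.712, 0.004, -0.005]
force: [-0.2, -0.4, -0.0]
grip_width: 24.2
```

>>> send_rows([
  [[0,0,0,0,0,0,20]],
])

```text
time_s: 13.52
tcp_pos: [477.2, -326.5, 110.9]
ee_rot: [-0.702, 0.713, 0.001, -0.004]
force: [0.7, 0.7, -0.7]
grip_width: 23.8
```

Run:
```python
from h import *
import cv2
o=env.get_obs();T=o["tcp_pos"];print(o["time_s"],T,o["ee_rot"])
ims=[]
for n,x0,y0 in(("top",290,140),("scene",70,80)):
    im=env.snapshot(n)[:,:,::-1].copy()
    ims.append(cv2.resize(im[y0:y0+130,x0:x0+130],None,fx=3,fy=3,interpolation=2))
    for d in((-40,0),(40,0)):print(n,[((px(n,T+[d[0],y,z])-[x0,y0])*3).round(0).tolist() for y in(-12,12) for z in (-26,-14)])
cv2.imwrite("pics/f.png",np.hstack(ims))
```

```text
13.525 [ 477.22602363 -326.47808147  110.85251532] [-0.70163141  0.712525    0.00149433 -0.00438826]
top [[257.0, 307.0], [261.0, 306.0], [230.0, 307.0], [234.0, 307.0]]
top [[251.0, 218.0], [255.0, 216.0], [225.0, 218.0], [228.0, 217.0]]
scene [[300.0, 84.0], [298.0, 73.0], [321.0, 93.0], [319.0, 82.0]]
scene [[238.0, 133.0], [235.0, 122.0], [259.0, 144.0], [256.0, 132.0]]
```

View pics/f.png

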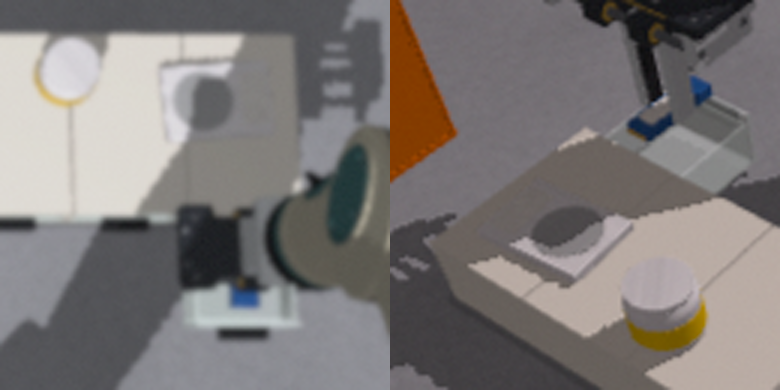

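The top view shows the drive's front end at crop (245,305), inside the drawer panel that spans 185 to 298 at row 320. I'll shift about -3 mm in x and -5 mm in y, then lower it.

>>> send_rows([
  [[-0.05,-0.08,0,0,0,0,20],[0,0,-0.3,0,0,0,20],[0,0,-0.3,0,0,0,20],[0,0,-0.2,0,0,0,20],[0,0,0,0,0,0,20]],
])

```text
time_s: 14.25
tcp_pos: [472.2, -330.9, 59.7]
ee_rot: [-0.701, 0.713, 0.004, -0.005]
force: [-0.8, -0.2, -0.7]
grip_width: 24.2
```

>>> send_rows([
  [[0,0,0,0,0,0,20]],
])

```text
time_s: 14.38
tcp_pos: [473.3, -331.6, 61.3]
ee_rot: [-0.701, 0.713, 0.002, -0.005]
force: [0.5, 0.1, -0.3]
grip_width: 23.9
```

No contact so far. I'll continue to the floor gently.

>>> send_rows([
  [[0,0,-0.12,0,0,0,20],[0,0,-0.12,0,0,0,20],[0,0,-0.06,0,0,0,20],[0,0,0,0,0,0,20],[0,0,0,0,0,0,20]],
])

```text
time_s: 15.0
tcp_pos: [473.2, -331.7, 43.4]
ee_rot: [-0.701, 0.713, 0.002, -0.005]
force: [-0.5, 1.0, 0.3]
grip_width: 24.1
```

>>> send_rows([
  [[0,0,-0.05,0,0,0,20],[0,0,0,0,0,0,20],[0,0,0,0,0,0,20]],
])

```text
time_s: 15.38
tcp_pos: [473.1, -331.6, 40.4]
ee_rot: [-0.701, 0.713, 0.002, -0.005]
force: [0.9, -0.7, -0.8]
grip_width: 24.2
```

>>> send_rows([
  [[0,0,-0.02,0,0,0,20],[0,0,0,0,0,0,20],[0,0,0,0,0,0,28],[0,0,0,0,0,0,40],[0,0,0,0,0,0,42]],
])

```text
time_s: 16.0
tcp_pos: [473.2, -331.7, 39.2]
ee_rot: [-0.701, 0.713, 0.002, -0.005]
force: [-0.2, 0.5, 0.4]
grip_width: 41.3
```

>>> send_rows([
  [[0,0,0.4,0,0,0,42],[0,0,0.8,0,0,0,42],[0,0,0.8,0,0,0,20],[-0.4,0,0.3,0,0,0,10],[-0.9,0,0,0,0,0,0]],
])

```text
time_s: 16.62
tcp_pos: [397.5, -332.0, 179.0]
ee_rot: [-0.702, 0.712, -0.001, -0.004]
force: [-0.6, -1.6, -0.1]
grip_width: 15.2
```

Run:
```python
from h import *
import cv2
o=env.get_obs();T=o["tcp_pos"];print(o["time_s"],T,o["ee_rot"])
ims=[]
for n,x0,y0 in(("top",290,140),("scene",100,80)):
    im=env.snapshot(n)[:,:,::-1].copy()
    ims.append(cv2.resize(im[y0:y0+130,x0:x0+130],None,fx=3,fy=3,interpolation=2))
cv2.imwrite("pics/g.png",np.hstack(ims))
```

```text
16.625 [ 397.54134411 -332.02162802  179.02006966] [-7.02206973e-01  7.11962551e-01 -6.31664929e-04 -3.78083475e-03]
```

View pics/g.png

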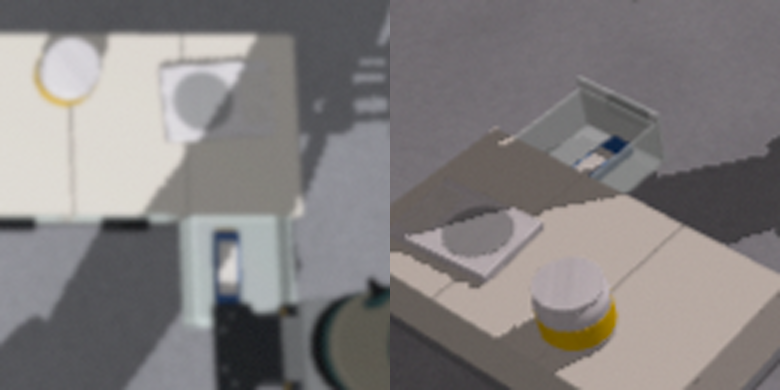

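The drive lies flat in the drawer, at top crop (227,265). Next I'll bring the closed fingers down in front of the pull.

>>> send_rows([
  [[-0.25,0,0,0,0,0,0],[0,0,-0.7,0,0,0,0],[0,0,-0.8,0,0,0,0],[0,0,-0.5,0,0,0,0],[0,0,0,0,0,0,0]],
])

```text
time_s: 17.35
tcp_pos: [379.3, -330.4, 55.3]
ee_rot: [-0.702, 0.712, 0.005, -0.005]
force: [1.0, 0.6, 0.5]
grip_width: 0.8
```

>>> send_rows([
  [[0.1,0,0,0,0,0,0],[0.15,0,0,0,0,0,0],[0.15,0,0,0,0,0,0],[0.15,0,0,0,0,0,0],[0.15,0,0,0,0,0,0]],
])

```text
time_s: 17.98
tcp_pos: [422.6, -331.9, 57.4]
ee_rot: [-0.701, 0.713, 0.002, -0.005]
force: [-1.8, -0.3, 1.0]
grip_width: 0.5
```

>>> send_rows([
  [[0.15,0,0,0,0,0,0],[0.15,0,0,0,0,0,0],[0.15,0,0,0,0,0,0],[0.15,0,0,0,0,0,0],[0.15,0,0,0,0,0,0]],
])

```text
time_s: 18.6
tcp_pos: [467.6, -331.6, 57.0]
ee_rot: [-0.701, 0.713, 0.003, -0.005]
force: [-1.3, -1.5, 0.3]
grip_width: 0.4
```

>>> send_rows([
  [[0.12,0,0,0,0,0,0],[0.12,0,0,0,0,0,0],[0.1,0,0,0,0,0,0],[0.08,0,0,0,0,0,0],[0,0,0,0,0,0,0]],
])

```text
time_s: 19.23
tcp_pos: [493.3, -331.2, 57.2]
ee_rot: [-0.701, 0.713, 0.002, -0.004]
force: [-0.1, 0.3, 0.2]
grip_width: 0.8
```

>>> send_rows([
  [[0.05,0,0,0,0,0,0],[0.05,0,0,0,0,0,0],[0.05,0,0,0,0,0,0],[0,0,0,0,0,0,0]],
])

```text
time_s: 19.73
tcp_pos: [499.1, -331.4, 57.0]
ee_rot: [-0.701, 0.713, 0.004, -0.006]
force: [-6.1, 1.2, 4.2]
grip_width: 0.3
```

>>> send_rows([
  [[0.04,0,0,0,0,0,0],[0,0,0,0,0,0,0],[0,0,0,0,0,0,0]],
])

```text
time_s: 20.1
tcp_pos: [499.1, -331.4, 56.9]
ee_rot: [-0.701, 0.713, 0.006, -0.008]
force: [-9.5, 2.1, 8.5]
grip_width: 0.3
```

The drawer is at its stop: the force is rising and the tool no longer advances. I'll back off, rise and check.

>>> send_rows([
  [[-0.3,0,0,0,0,0,0],[-0.6,0,0,0,0,0,0],[-0.8,0,0,0,0,0,0],[0,0,0.8,0,0,0,0],[0,0,0.8,0,0,0,0]],
])

```text
time_s: 20.72
tcp_pos: [401.7, -331.7, 154.2]
ee_rot: [-0.701, 0.713, 0.002, -0.004]
force: [0.9, -1.2, -0.4]
grip_width: 0.4
```

>>> send_rows([
  [[-0.2,-0.8,0.3,0,0,0,0],[-0.2,-0.8,0,0,0,0,0],[-0.2,-0.8,0,0,0,0,0],[0,0,0,0,0,0,0],[0,0,0,0,0,0,0]],
])

```text
time_s: 21.35
tcp_pos: [366.4, -474.9, 171.1]
ee_rot: [-0.701, 0.713, 0.002, -0.004]
force: [-0.0, -0.5, -0.6]
grip_width: 0.5
```

Run:
```python
from h import *
import cv2
o=env.get_obs();print(o["time_s"],o["tcp_pos"],o["force"])
t=env.snapshot("top")[:,:,::-1];cv2.imwrite("pics/top1.png",t)
a=cv2.resize(t[175:285,125:235],None,fx=4,fy=4,interpolation=2);b=cv2.resize(t[150:260,310:400],None,fx=4,fy=4,interpolation=2)
cv2.imwrite("pics/z.png",np.hstack([a,b]))
```

```text
21.35 [ 366.42948046 -474.93684347  171.05992192] [-0.00243945 -0.49582727 -0.55606604]
```

View pics/z.png

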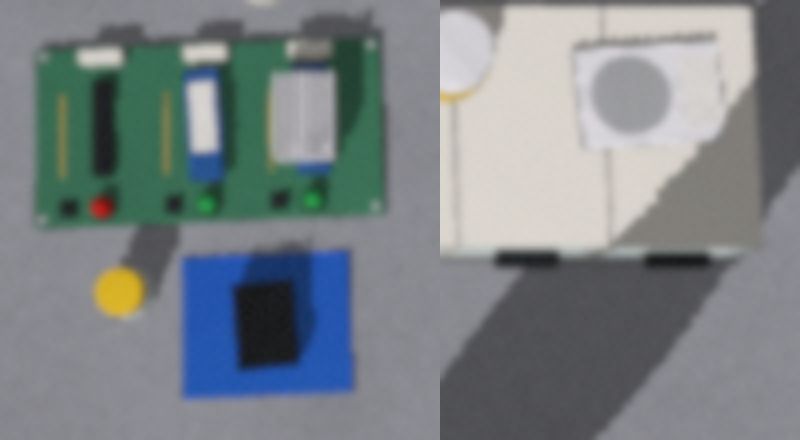

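The top view shows the sink centred on the mat at crop (267,323), the failed lane empty and the other drives and silver sink unmoved. The closed drawer's pull at (676,261) lines up with its shut neighbour at (528,259), within about 1 mm. I'll hand in.

```bash
python3 -c "
from cell import env
print(env.job_done())"
```

```text
the job is handed in; nothing more can be done
None
```

I handed the job in at about 21 s of the 72 s allowed; the hand-in gives no verdict.

- **Failed drive:** it was the left (+y) one, with the black heat sink on it. I set the sink upright near the middle of the blue mat. The drive went flat into the open right-hand drawer, gripped at 10 N.
- **Drawer:** I pushed it shut by its pull with the fingers closed, until it stopped moving at about 9.5 N.
- **Last checks:** the last picture shows the sink upright on the mat and the failed lane empty. The other two drives, the silver sink, the other drawers and the jar, disk and tin look where they were. The closed drawer's pull lines up with its shut neighbour to about 1 mm, against a 5 mm limit, and the arm stands clear.
- **Not checked:** I could not see the drive once the drawer was shut, but the picture just before closing showed it lying flat. The bottle, carton and screwdriver were outside the final crops, though the arm never touched anything near them.
- **Disagreement:** before the first grasp I misread the fingertips in the scene picture. A projection check cleared it up, and no check disagrees now.

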